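# Lock the decorating jar in its holder and open it

### The arm

A 7-joint arm with a two-finger parallel gripper is mounted at the origin on the work surface. World frame = base frame: x ahead of the robot, y to its left, z up, the work surface at z = 0. Lengths are in mm, angles in rad, forces in N, time in s.
With the tool pointing down it reaches from about 350 to 900 mm from the base axis. Payload 7.2 kg.
Tool frame: the origin (TCP) lies at the centre of the arm's flange, where the gripper is bolted on; the fingertips stand 173 mm ahead of it and the grasp point (between the pads) lies 155 mm ahead of it (tcp_to_tips is the distance from the TCP to the fingertips, in mm); y points along the fingers, x is the direction in which the jaws open and shut, and the axes are right-handed (so a half turn about y gives the same grasp; the last joint's range is limited). The gripper opens to 85 mm and grips with 20 to 120 N. Pads are 22 mm wide; open, the fingers measure 114 mm over their backs; the gripper's body (76 mm by 85 mm) begins 54 mm behind the grasp point. The pads swing forward as they close: fully open they stand 13 mm farther back than shut.
Start: joints at [-1.319, 0.411, -0.013, 1.596, 0.006, 1.134, -0.082], TCP at [196.494, 593.307, 404.697] pointing down, gripper open.
Joint ranges: [-2.95, 2.95], [-0.29, 1.99], [-1.47, 1.44], [0.14, 2.54], [-1.03, 4.17], [0.13, 1.85], [-2.86, 2.86]. Speed limits (rad/s): [2.39, 2.39, 3.01, 3.01, 3.14, 3.14, 3.14].

### API

Orientations are given as a rotation vector (axis times angle).
In Python, from station import * gives the robot as it stands.
- The arm moves only by the tool step_arm, never from a script. Its argument "commands" is a list of rows, each a list of 7 numbers: the shift along the world's x, y, z in mm, then the turn, a rotation vector about the world's x, y, z in rad, then the finger opening in mm, from 0 to 85.4. In form: [[x, y, z, rx, ry, rz, fingers], ...]. A call has 1 to 10 rows; each row is the pose to reach, as a shift and turn from the pose measured when the call began; what a row does not reach only later rows make up. A row lasts 1/8 s, in which the tool goes at most 62.5 mm and 10.7 degrees, less where a joint would pass 70% of its speed; a pose out of reach is approached as far as the arm can. A call with a gripper value outside its range is refused whole. The fingers move at their own pace and stop on an object; "newtons" is the grip in N (left out, the last holds). Time passes only in rows, so rows that repeat a pose let the fingers close. It gives the time, the measured TCP pose, the force and the opening at its end, in the units of the state.
- sense(): the state, without advancing time (a new reading comes with each control period).
- snapshot(name): name is "scene" or "top"; returns a dict with "image" (420x560x3 uint8, blue, green, red), "fx", "fy", "cx", "cy" (pixels), "k1" (the pictures are not rectified: a ray, as slopes to the right and down, at radius r is drawn at 1 + k1 r^2 times it, then the intrinsics apply), "origin" and "rotation" of the camera in the world. Camera axes: x right, y down, z forward; pixel columns grow to the right and rows downward; lengths in mm; the calibration is good to about 2 mm. A picture is of the moment at which its call begins. There is no depth.
- job_done(): hands the job in, once; it reports no verdict.
Trained networks look in a picture, given as the dict that the camera call returned (one of the last four; its "shot" number tells which), for a name from the list of things; names that differ only in an ending like _2 or _b are one class to them, and where a whole thing is asked for, a point or a joint stands for the part that bears it (a point fixed in the world has none). Each returns a list of dicts, best first, with "score" (0 to 1); they miss things now and then, are a little off and sometimes report something else, mostly with a low value. They report only what shows in the picture. A call takes as long as a camera call. They do not tell look-alikes from the thing itself.
- trace(target, picture): "pixels" (420x560 bool, what is visible of it).
- place_of(target, picture): "at" ([x, y, z] in mm, in the coordinates of the camera as it stood for that picture, good to about 4 mm: a listed point, or the origin of a listed thing).
The state is a dict: "t": time; "joint_pos": joint angles; "qd": joint speeds; "joint_efforts": joint torques, N m; "tcp_pos": TCP position; "ee_rot": TCP orientation; "ft_force": force on the tool from outside, world axes, zero at the start; "ft_torque": the same for the moment, N m; "opening": opening from 0.0 (shut) to 1.0 (fully open).
Only numpy, scipy, OpenCV 4.12 (cv2) and the standard library are available. Lean on these libraries where they do the work, as an engineer would, in place of code of your own. Each camera call takes 0.05 s, during which the arm holds its last target.

### The job

Turn the holder's turnbutton fully across over the shoulder of the square jar so that the jar is locked in, then unscrew the jar's tight cap anticlockwise, about a sixth of a turn, and stop turning when the threads let go. Lift the cap straight off and finish while still holding it in the gripper, level and centred just above the jar, one to five centimetres clear of the neck; do not let go of it or put it down. The turnbutton stays closed, the jar stays in the holder, and everything else on the table is left where it stands.

Things in the scene. Friction and masses are not known exactly. Their poses are not given: they have to be found in the camera images.
- holder: Wooden jar holder fixed to the table (it does not move), a board 130 mm (x) by 170 mm (y), 10 mm thick, with a square well (walls up to 36 mm above the table) for the jar. Origin: under the jar's centre, at table height; z up. The well is centred on the origin; the turnbutton's post stands on the holder's -y side.
- turnbutton_pivot (a point): Vertical turning axis of the turnbutton, fixed on the holder at (0, -54 mm) from its origin in its frame; the point lies 74 mm above the table. The turnbutton is a flat steel bar 92 mm long, 18 mm wide, 8 mm thick (70 to 78 mm above the table); its short end reaches 33 mm from this axis, its thumb end 59 mm.
- turnbutton (a joint): Angle of the turnbutton, growing clockwise seen from above. 0: open, thumb end along the holder's +x, short end along -x, clear of the jar. 1.57, its stop: closed, short end over the jar's shoulder (2 mm above it), thumb end along the holder's -y. Starts between 0 and 0.5. Light friction (about 2 N at the peg); it stays where it is left.
- thumb_peg (a point): Centre of the top of the turnbutton's upright round thumb peg: 14 mm in diameter, 30 mm tall (78 to 108 mm above the table), 50 mm from the pivot on the bar's long end. Can be pinched or pushed sideways.
- jar: Square white stoneware jar, 62 mm by 62 mm, in the holder's well (about 1 mm play; the well stops it turning). Origin: centre of its underside, 10 mm above the table; z up; sides parallel to the holder's. Flat shoulder 68 mm above the table, then a round neck 34 mm in diameter; the top of the neck, with a low seal bar on it, is 108.5 mm above the table.
- cap: Round ribbed metal screw cap, 56 mm in diameter, 30 mm tall, 50 g. Origin: centre of its bottom edge; z up along its axis. Screwed on, its bottom edge is 83 mm and its top 113 mm above the table, 15 mm above the jar's shoulder and 5 mm above the closed turnbutton. It does not rise while turned; once the threads are free it lifts straight off, 26 mm up to clear the neck.
- thread (a joint): How far the cap is unscrewed, rad: 0 is tight (the start), growing as the cap turns anticlockwise seen from above. It lags the cap by up to 0.1 rad of play; the jar gives about 0.05 rad in its well. Turning takes a steady 0.4 N m. The short threads are free from about 0.65 to 1.4 rad, best at 1.05 (a sixth of a turn); farther on they catch again.
- cupcake_a: Bystander, loose: a cupcake in a paper case, 68 mm across, 69 mm tall. Origin: on its axis at its underside.
- cupcake_b: Bystander, loose: a second cupcake, the same size. Origin: on its axis at its underside.
- cup_a: Bystander, loose: an open paper cup, 72 mm across, 75 mm tall. Origin: on its axis at its underside.
- cup_b: Bystander, loose: a second paper cup, the same size. Origin: on its axis at its underside.
- bowl: Bystander, loose: a white bowl, 130 mm across, 50 mm tall. Origin: on its axis at its underside.
- cutter: Bystander, loose: a steel ring cookie cutter, 60 mm across, 28 mm tall. Origin: on its axis at its underside.
- spatula: Bystander, loose: a spatula lying on the table. Origin: centre of its underside.
There are look-alikes about, which are no part of the job. There is more than one size of the holder; the one meant has the size given above.

How it is judged:
By the outcome, as a careful person would: the job done as asked, in the order asked, and still so for the second after the job is handed in, while the arm keeps its last pose, push and grip.
It also fails if it takes over 48 s, if anything falls off the work surface, if the arm or the gripper's body presses on something with over 40 N, if the wrist force passes 120 N, or if a joint passes its speed limit or range.

## Working session

There is one attempt and no reset: what is moved stays moved. The work goes in short steps, Python scripts to look and compute and a tool call to move; the robot and the scene stay as the last step left them, time stands still between calls to the robot, and variables do not carry over. Pictures are saved under pics/ and viewed, and the job is handed in when it is done.

Besides the shell and the picture viewer there is one more tool, called after "Call:" as a command line: name --pt "numbers of a row" for each row, then --argument value for the rest. step_arm: Moves the arm, as the interface text tells. Its arguments: {"type":"object","properties":{"commands":{"type":"array","items":{"type":"array","items":{"type":"number"}}},"newtons":{"type":"number"}},"required":["commands"]}

```bash
mkdir -p pics; ls; python3 - <<'E'
from station import *
import cv2
s=sense(); print(s)
for n in ("scene","top"):
    p=snapshot(n); cv2.imwrite(f"pics/{n}0.png",p["image"]); print({k:v for k,v in p.items() if k!="image"})
E
```

```text
pics
{'t': 0.0, 'joint_pos': array([-1.31919966,  0.41188411, -0.01271204,  1.59706674,  0.00559185,
        1.13432754, -0.08219283]), 'qd': array([-0.00083799, -0.00012957, -0.0006745 , -0.00061915, -0.00045255,
        0.00112001, -0.00104574]), 'joint_efforts': array([ 4.68936923e-04, -6.00627351e+01,  6.82649016e-01, -2.99397165e+01,
        1.38912234e-02,  1.11802985e-02,  3.41317707e-05]), 'tcp_pos': array([196.43116893, 593.08525246, 403.85339731]), 'ee_rot': array([-1.34475635, -0.96958879,  0.97169451]), 'ft_force': array([-0.0180428 ,  0.60180218, -0.00240849]), 'ft_torque': array([-0.03364561, -0.01181094, -0.01333658]), 'opening': 1.0008753545311795}
{'fx': 408.0661041893966, 'fy': 408.0661041893966, 'cx': 283.8094045872665, 'cy': 206.49049446295695, 'k1': -0.11004587328174541, 'origin': array([1218.86482427, -239.02680997,  776.25337976]), 'rotation': array([-1.92441142, -1.39942242,  0.65587457]), 'shot': 1}
{'fx': 500.26424020019397, 'fy': 500.26424020019397, 'cx': 281.1208886213563, 'cy': 209.7812953134976, 'k1': -0.036319643028427086, 'origin': array([ 184.78244109,  -20.72701033, 1611.17212798]), 'rotation': array([-2.10731391,  2.14578452, -0.19265329]), 'shot': 2}
```

View pics/scene0.png

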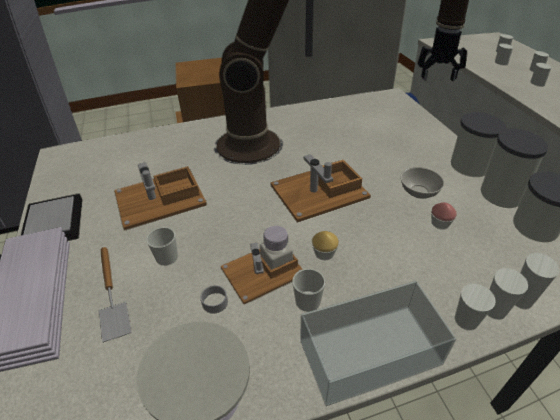

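View pics/top0.png

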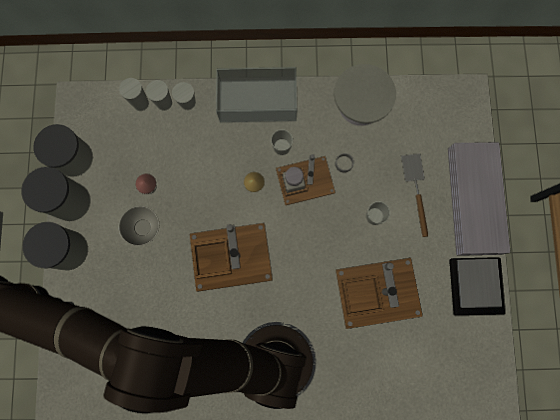

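```bash
cat > h.py <<'E'
from station import *
import cv2, numpy as np
from scipy.spatial.transform import Rotation as R
def rot(p):
    r=np.array(p["rotation"]); return R.from_rotvec(r).as_matrix() if r.shape==(3,) else r
def w(p,c): return p["origin"]+rot(p)@np.array(c)
def ray(p,u,v):
    x=(u-p["cx"])/p["fx"]; y=(v-p["cy"])/p["fy"]; a,b=x,y
    for _ in range(20):
        k=1+p["k1"]*(a*a+b*b); a,b=x/k,y/k
    return rot(p)@np.array([a,b,1.])
def onz(p,u,v,z):
    d=ray(p,u,v); return p["origin"]+d*(z-p["origin"][2])/d[2]
def proj(p,X):
    c=rot(p).T@(np.array(X)-p["origin"]); a,b=c[0]/c[2],c[1]/c[2]; k=1+p["k1"]*(a*a+b*b)
    return np.array([p["fx"]*a*k+p["cx"],p["fy"]*b*k+p["cy"]])
def crop(p,c,half,name,s=6):
    u,v=map(int,c); im=p["image"][max(0,v-half):v+half,max(0,u-half):u+half]
    cv2.imwrite(f"pics/{name}.png",cv2.resize(im,None,fx=s,fy=s,interpolation=cv2.INTER_CUBIC))
E
python3 - <<'E'
from h import *
for n in ("scene","top"):
    p=snapshot(n)
    for t in ("holder","turnbutton_pivot","thumb_peg","jar","cap","cupcake_a","cup_a","bowl","cutter","spatula"):
        for d in place_of(t,p): print(n,t,round(d["score"],2),np.round(w(p,d["at"]),1),np.round(proj(p,w(p,d["at"]))))
    c=(270,255) if n=="scene" else (303,178)
    crop(p,c,50,n+"c")
s=sense(); print(R.from_rotvec(s["ee_rot"]).as_matrix().round(3))
E
```

```text
scene holder 0.79 [ 197.8 -265.8   -2.8] [179. 193.]
scene holder 0.77 [562.8 -66.7  -0.9] [275. 263.]
scene holder 0.72 [325.5 199.5  -1.5] [336. 187.]
scene turnbutton_pivot 0.82 [334.2 120.6 106. ] [314. 164.]
scene turnbutton_pivot 0.61 [ 583.  -119.    71.9] [255. 254.]
scene turnbutton_pivot 0.58 [693.4 -26.4  -3.4] [308. 300.]
scene turnbutton_pivot 0.57 [ 208.1 -346.6  103.4] [145. 172.]
scene thumb_peg 0.95 [404.4 128.6 154.1] [327. 163.]
scene thumb_peg 0.64 [ 280.3 -339.2  148.5] [145. 173.]
scene thumb_peg 0.56 [ 629.8 -121.9  106.2] [258. 259.]
scene jar 0.74 [571.5 -63.4   6.2] [277. 264.]
scene cap 0.56 [567.5 -67.6  77.7] [275. 243.]
scene cupcake_a 0.83 [573.4 414.   -0.7] [442. 224.]
scene cupcake_a 0.68 [568.7  65.2  -5.4] [325. 254.]
scene cupcake_a 0.5 [ 577.4 -121.5   71.3] [254. 253.]
scene cup_a 0.58 [695.3 -27.1  -3. ] [308. 301.]
scene cup_a 0.55 [ 455.1 -326.3    1.1] [167. 256.]
scene cup_a 0.15 [ 6.346e+02 -2.356e+02  1.000e-01] [214. 303.]
scene bowl 0.69 [ 579.6 -118.4   70.7] [255. 253.]
scene bowl 0.6 [4.305e+02 4.310e+02 3.000e-01] [420. 192.]
scene 
[... 619 characters left out ...]
3.3 -336.3  154. ] [390. 265.]
top thumb_peg 0.62 [ 629.4 -123.6  108.4] [312. 156.]
top thumb_peg 0.26 [566.5 -60.4  80.4] [292. 178.]
top jar 0.62 [568.7 -70.    9.7] [295. 182.]
top cap 0.87 [567.  -63.3  78.2] [293. 178.]
top cupcake_a 0.87 [563.3  60.5  -0. ] [255. 185.]
top cupcake_a 0.83 [568.7 412.   -3.2] [150. 186.]
top cup_a 0.95 [694.6 -28.    1.3] [281. 147.]
top cup_a 0.68 [ 455.3 -322.8   -0.5] [373. 215.]
top bowl 0.76 [430.2 428.4   2.8] [143. 227.]
top bowl 0.61 [ 513.3 -475.     1.5] [418. 197.]
top bowl 0.6 [569.3 416.7  -2.5] [148. 186.]
top cutter 0.49 [ 6.344e+02 -2.341e+02 -4.000e-01] [344. 163.]
[[ 0.314  0.    -0.949]
 [ 0.949  0.     0.314]
 [ 0.    -1.    -0.   ]]
```

View pics/scenec.png

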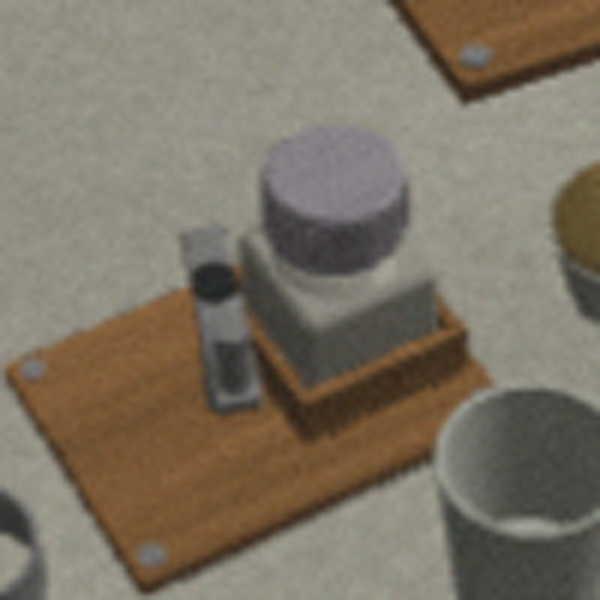

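View pics/topc.png

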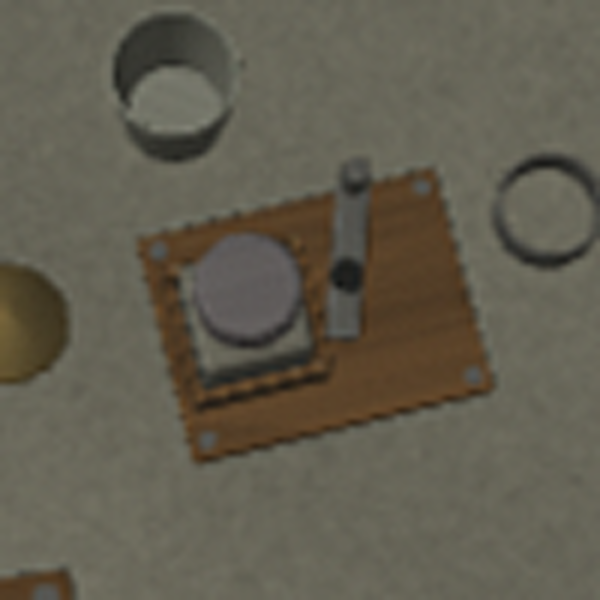

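```bash
python3 - <<'E'
from h import *
from scipy.optimize import least_squares
P={n:snapshot(n) for n in("scene","top")}
p=P["top"]
C=[(140,240),(435,170),(493,385),(197,460)]
W=np.array([onz(p,a/6+253-.4,b/6+128-.4,10)[:2] for a,b in C]); print(W.round(1))
for i in range(4):
    d=W[(i+1)%4]-W[i]; print(np.hypot(*d).round(1), np.degrees(np.arctan2(d[1],d[0])).round(1))
q=P["scene"]
C2=[(8,375),(150,590),(495,378)]
W2=np.array([onz(q,a/6+220-.4,b/6+205-.4,10 )[:2] for a,b in C2]); print(W2.round(1))
for i in range(2):
    d=W2[i+1]-W2[i]; print(np.hypot(*d).round(1), np.degrees(np.arctan2(d[1],d[0])).round(1))
# cap: mask of cylinder fit
def mask_model(p,x,y,z0=83,z1=113,r=28):
    a=np.linspace(0,2*np.pi,60); pts=np.array([proj(p,(x+r*np.cos(t),y+r*np.sin(t),z)) for z in(z0,z1) for t in a]).astype(np.float32)
    return cv2.convexHull(pts)[:,0]
for n in P:
    for t in ("cap","thumb_peg","turnbutton_pivot","jar"):
        for d in trace(t,P[n])[:3]:
            m=d["pixels"]; ys,xs=np.nonzero(m); print(n,t,round(d["score"],2),m.sum(),xs.mean().round(2),ys.mean().round(2))
            if t=="cap" and m.sum()<1500:
                def f(v):
                    h=mask_model(P[n],*v); M=cv2.moments(h); return [M["m10"]/M["m00"]-xs.mean(),M["m01"]/M["m00"]-ys.mean()]
                s=least_squares(f,[566,-65],diff_step=1e-3); print("  cap fit",s.x.round(1),s.cost, cv2.contourArea(mask_model(P[n],*s.x)))
E
```

```text
[[ 619.6   -8.5]
 [ 656.6 -172.4]
 [ 534.3 -199.9]
 [ 495.6  -37.5]]
168.0 -77.3
125.4 -167.3
167.0 103.4
127.4 13.2
[[ 542.2 -200. ]
 [ 664.1 -169.4]
 [ 606.   -10.8]]
125.7 14.1
168.9 110.1
scene cap 0.82 501 274.72 237.56
  cap fit [569.8 -67.1] 1.8458652305234804e-11 539.1303334541153
scene cap 0.52 255 256.03 257.42
  cap fit [ 616.1 -124.3] 5.47495032785858e-12 599.8859873791225
scene cap 0.39 518 275.31 256.17
  cap fit [626.  -82.5] 1.1788884669476584e-12 597.2292432938702
scene thumb_peg 0.89 407 319.99 168.16
scene thumb_peg 0.65 274 255.93 258.37
scene thumb_peg 0.51 298 145.78 175.96
scene turnbutton_pivot 0.87 3774 320.22 188.64
scene turnbutton_pivot 0.81 2255 257.17 274.9
scene turnbutton_pivot 0.63 3650 157.8 196.68
scene jar 0.77 521 275.36 255.89
scene jar 0.28 2336 257.37 274.68
top cap 0.68 271 294.27 175.68
  cap fit [568.4 -65.8] 1.2975712531909724e-12 289.24152893177234
top thumb_peg 0.91 358 233.16 245.9
top thumb_peg 0.83 410 389.92 284.13
top thumb_peg 0.6 180 310.87 170.26
top turnbutton_pivot 0.94 4536 230.54 256.55
top turnbutton_pivot 0.7 4636 378.49 292.82
top turnbutton_pivot 0.55 1690 308.4 179.96
top jar 0.75 183 292.02 184.39
```

Call:
step_arm --pt "31 -51 0 0 0 0.03 85" --pt "62 -102 0 0 0 0.06 70" --pt "93 -153 0 0 0 0.09 60" --pt "124 -204 0 0 0 0.12 50" --pt "155 -255 0 0 0 0.15 40" --pt "186 -306 0 0 0 0.18 40" --pt "217 -357 -10 0 0 0.2 40" --pt "248 -408 -20 0 0 0.22 40" --pt "279 -459 -30 0 0 0.24 40" --pt "310 -510 -40 0 0 0.25 40" --newtons 40

```text
t: 2.95
tcp_pos: [507.3, 81.7, 364.8]
ee_rot: [-1.241, -1.159, 1.157]
ft_force: [1.3, 0.3, 0.4]
opening: 0.468
```

Call:
step_arm --pt "31 -51 -10 0 0 0 40" --pt "62 -102 -20 0 0 0 40" --pt "93 -153 -30 0 0 0 40" --pt "122.5 -204.5 -35 0 0 0 40" --pt "122.5 -204.5 -35 0 0 0 40" --pt "122.5 -204.5 -35 0 0 0 40"

```text
t: 3.7
tcp_pos: [629.7, -122.7, 329.4]
ee_rot: [-1.24, -1.159, 1.157]
ft_force: [-0.2, 0.5, 0.2]
opening: 0.468
```

```bash
python3 - <<'E'
from h import *
s=sense(); print(s["tcp_pos"].round(1),s["joint_pos"].round(2),s["ft_force"].round(1),s["opening"],R.from_rotvec(s["ee_rot"]).as_matrix().round(3).tolist())
p=snapshot("scene"); q=snapshot("top")
a=p["image"][150:330,190:370]; b=q["image"][100:280,220:400]
cv2.imwrite("pics/a1.png",np.hstack([cv2.resize(i,(398,398),interpolation=3) for i in (a,b)]))
for n,k in(("scene",p),("top",q)):
    for d in place_of("thumb_peg",k): print(n,round(d["score"],2),w(k,d["at"]).round(1))
E
```

```text
[ 629.7 -122.7  329.4] [-0.11  0.52  0.33  1.65 -0.19  1.    1.78] [-0.2  0.5  0.2] 0.4679958671064557 [[0.069, 0.0, -0.998], [0.998, 0.001, 0.069], [0.001, -1.0, -0.0]]
scene 0.7 [403.8 132.8 152.9]
scene 0.6 [ 631.  -120.1  106.6]
scene 0.53 [ 277.2 -336.6  152.4]
top 0.95 [ 281.5 -336.6  158.8]
top 0.46 [400.5 132.4 157.8]
```

View pics/a1.png

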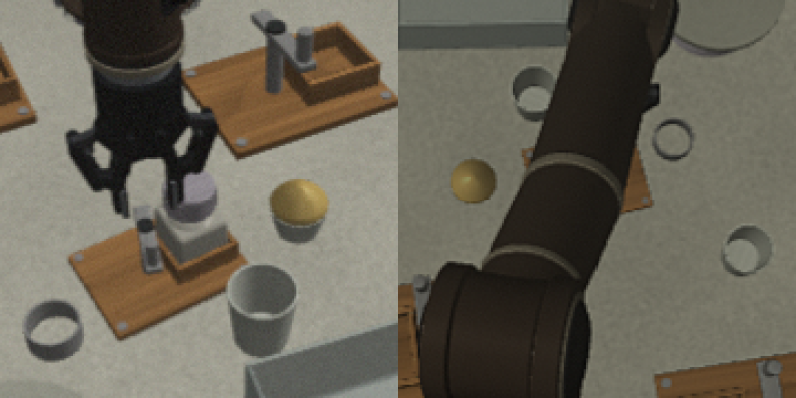

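The right-hand view shows the arm hiding the holder from above; in the scene view the two fingertips hang astride the peg (crop 150,230). Going down and pinching.

Call:
step_arm --pt "0 0 -30 0 0 0 40" --pt "0 0 -55 0 0 0 40" --pt "0 0 -71 0 0 0 40" --pt "0 0 -72 0 0 0 40" --newtons 40

```text
t: 4.4
tcp_pos: [629.4, -120.5, 257.4]
ee_rot: [-1.238, -1.161, 1.16]
ft_force: [-0.2, 0.3, -0.1]
opening: 0.469
```

```bash
python3 - <<'E'
from h import *
s=sense(); print(s["tcp_pos"].round(1),s["ft_force"].round(1))
p=snapshot("scene"); crop(p,(260,235),45,"b1",8)
E
```

```text
[ 629.4 -120.5  257.4] [-0.2  0.3 -0.1]
```

View pics/b1.png

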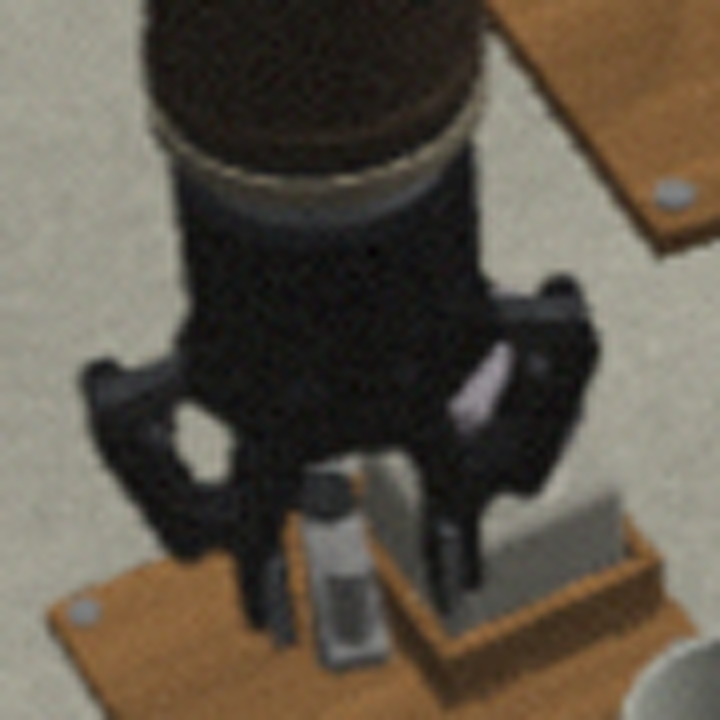

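The fingertips (crop 275,640 and 450,615) stand either side of the peg (350,605), level with its base. Closing.

Call:
step_arm --pt "0 0 0 0 0 0 20" --pt "0 0 0 0 0 0 8" --pt "0 0 0 0 0 0 8" --pt "0 0 0 0 0 0 8" --newtons 30

```text
t: 4.95
tcp_pos: [630.3, -121.1, 259.3]
ee_rot: [-1.241, -1.163, 1.158]
ft_force: [0.2, -1.1, 6.2]
opening: 0.152
```

```bash
python3 - <<'E'
from h import *
s=sense(); print(s["tcp_pos"].round(1),s["ft_force"].round(1),s["ft_torque"].round(2),s["opening"]*85.4)
p=snapshot("scene"); crop(p,(260,235),45,"b2",8)
E
```

```text
[ 630.3 -121.1  259.3] [ 0.2 -1.1  6.2] [-0.19 -0.03  0.04] 12.949758413546839
```

View pics/b2.png

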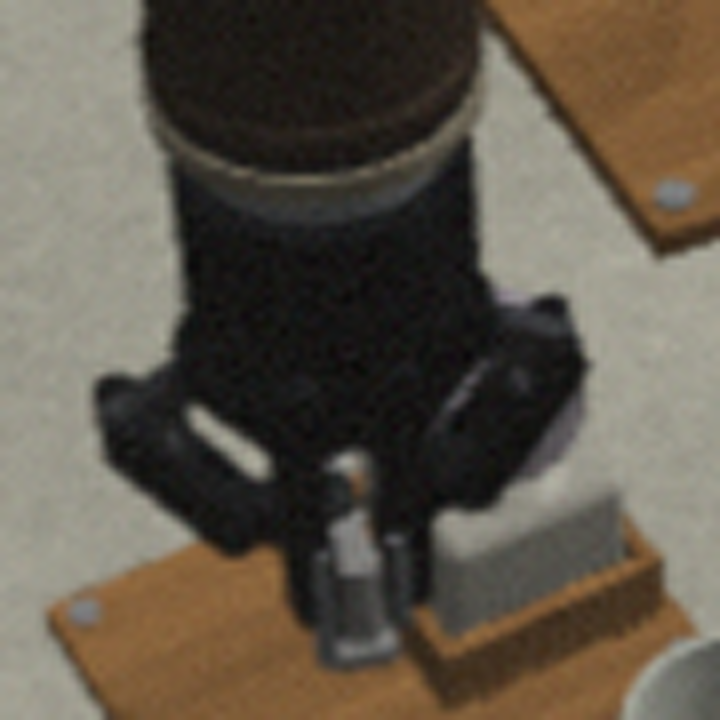

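Call:
step_arm --pt "0 0 2 0 0 0 8" --pt "-0.2 -3.2 2 0 0 -0.065 8" --pt "-0.7 -6.5 2 0 0 -0.13 8" --pt "-2.2 -12.8 2 0 0 -0.26 8" --pt "-4.5 -18.8 2 0 0 -0.39 8" --pt "-7.6 -24.6 2 0 0 -0.52 8" --pt "-11.4 -29.8 2 0 0 -0.65 8" --pt "-11.4 -29.8 2 0 0 -0.65 8"

```text
t: 6.0
tcp_pos: [618.2, -151.2, 259.8]
ee_rot: [-1.468, -0.668, 0.668]
ft_force: [2.9, -2.0, -13.2]
opening: 0.149
```

```bash
python3 - <<'E'
from h import *
s=sense(); print(s["tcp_pos"].round(1),s["ft_force"].round(1),s["ft_torque"].round(2),s["opening"]*85.4)
p=snapshot("scene"); crop(p,(260,235),45,"b3",8)
E
```

```text
[ 618.2 -151.2  259.8] [  2.9  -2.  -13.2] [-0.7  -0.72 -0.05] 12.755707313191925
```

View pics/b3.png

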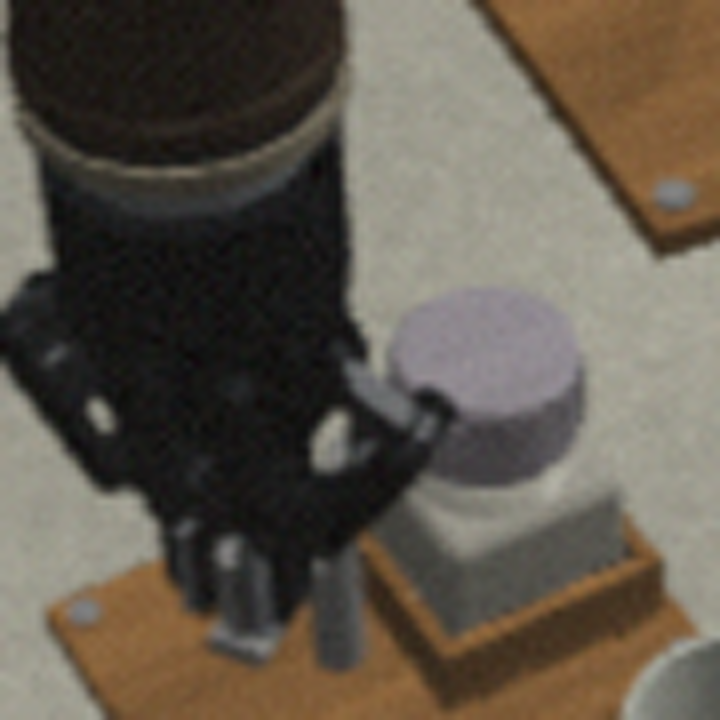

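Call:
step_arm --pt "-4.5 -4.7 -1 0 0 -0.13 8" --pt "-9.5 -8.8 -1 0 0 -0.26 8" --pt "-15 -12.3 -1 0 0 -0.39 8" --pt "-20.9 -14.9 -1 0 0 -0.52 8" --pt "-24 -16 -1 0 0 -0.58 8" --pt "-27.2 -16.9 -1 0 0 -0.65 8" --pt "-27.2 -16.9 -1 0 0 -0.65 8"

```text
t: 6.92
tcp_pos: [591.5, -167.5, 259.5]
ee_rot: [-1.566, -0.165, 0.165]
ft_force: [0.7, 0.9, 0.6]
opening: 0.149
```

```bash
python3 - <<'E'
from h import *
s=sense(); print(s["tcp_pos"].round(1),s["ft_force"].round(1),s["ft_torque"].round(2),s["opening"]*85.4,s["joint_pos"].round(2))
p=snapshot("scene"); crop(p,(260,235),45,"b4",8)
E
```

```text
[ 591.5 -167.5  259.5] [0.7 0.9 0.6] [ 0.01 -0.14 -0.01] 12.750855999913382 [-0.25  0.63  0.65  1.79 -0.47  0.88  0.82]
```

View pics/b4.png

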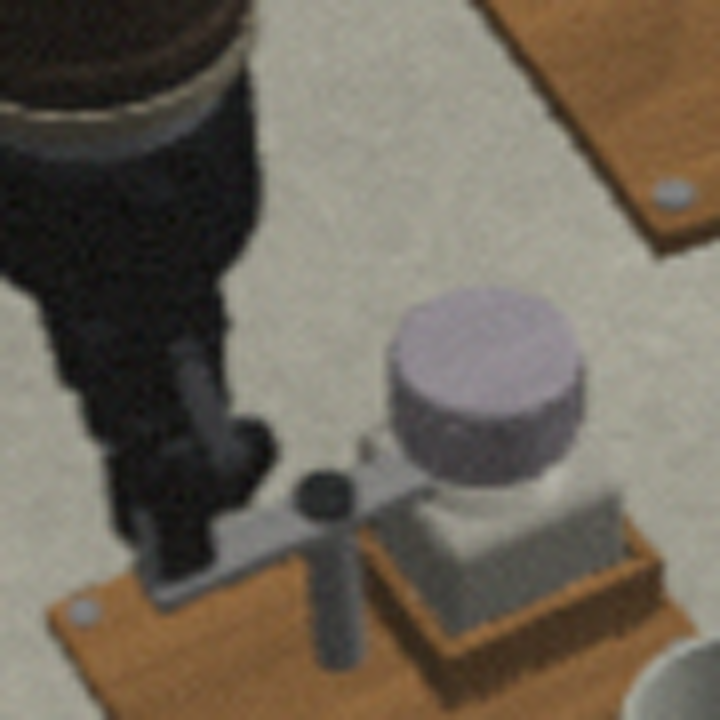

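The short end (crop 400,475) now lies over the shoulder; no stop force yet, so I press on gently.

Call:
step_arm --pt "-1.5 -0.3 0 0 0 -0.03 8" --pt "-2.9 -0.6 0 0 0 -0.06 8" --pt "-4.3 -0.8 0 0 0 -0.06 8" --pt "-4.3 -0.8 0 0 0 -0.06 8"

```text
t: 7.48
tcp_pos: [589.9, -167.1, 259.8]
ee_rot: [-1.57, -0.126, 0.116]
ft_force: [12.9, 0.6, -11.6]
opening: 0.15
```

```bash
python3 - <<'E'
from h import *
s=sense(); print(s["tcp_pos"].round(1),s["ft_force"].round(1),s["ft_torque"].round(2),s["opening"]*85.4)
E
```

```text
[ 589.9 -167.1  259.8] [ 12.9   0.6 -11.6] [-0.06 -2.82  0.11] 12.769237271733017
```

Call:
step_arm --pt "1 0 0 0 0 0 40" --pt "1 0 0 0 0 0 40" --pt "1 0 3 0 0 0 40" --pt "1 0 30 0 0 0 50" --pt "1 0 60 0 0 0 70" --pt "0 40 85 0 0 0 85" --pt "0 40 85 0 0 0 85"

```text
t: 8.35
tcp_pos: [590.6, -124.4, 346.6]
ee_rot: [-1.568, -0.131, 0.117]
ft_force: [0.3, 0.3, -0.4]
opening: 0.997
```

```bash
python3 - <<'E'
from h import *
s=sense(); print(s["tcp_pos"].round(1),s["ft_force"].round(1),s["ft_torque"].round(2),s["opening"]*85.4,R.from_rotvec(s["ee_rot"]).as_matrix().round(3).tolist())
p=snapshot("scene"); crop(p,(260,235),45,"b5",8)
for t in("thumb_peg","turnbutton_pivot","cap","jar","holder"):
    for d in place_of(t,p): 
        print(t,round(d["score"],2),w(p,d["at"]).round(1))
E
```

```text
[ 590.6 -124.4  346.6] [ 0.3  0.3 -0.4] [-0.02 -0.05  0.03] 85.16002802915733 [[0.988, 0.009, -0.157], [0.157, -0.0, 0.988], [0.009, -1.0, -0.002]]
thumb_peg 0.88 [403.9 130.7 151.8]
thumb_peg 0.64 [ 280.7 -335.3  151.6]
thumb_peg 0.59 [ 590.5 -162.5  107. ]
thumb_peg 0.27 [ 521.  -475.4   -1.3]
turnbutton_pivot 0.92 [ 208.3 -348.4  104.8]
turnbutton_pivot 0.85 [331.3 121.7 104.8]
turnbutton_pivot 0.64 [ 581.  -119.8   71.7]
cap 0.93 [566.  -65.7  80.8]
cap 0.51 [565.4 -68.9  -4.3]
cap 0.4 [ 593.  -166.   104.5]
jar 0.97 [570.1 -65.4   7.9]
holder 0.76 [ 5.646e+02 -6.860e+01 -5.000e-01]
holder 0.71 [ 196.5 -269.7   -1.3]
holder 0.66 [321.6 200.1  -1.1]
holder 0.36 [427.4 430.2   1.3]
```

View pics/b5.png

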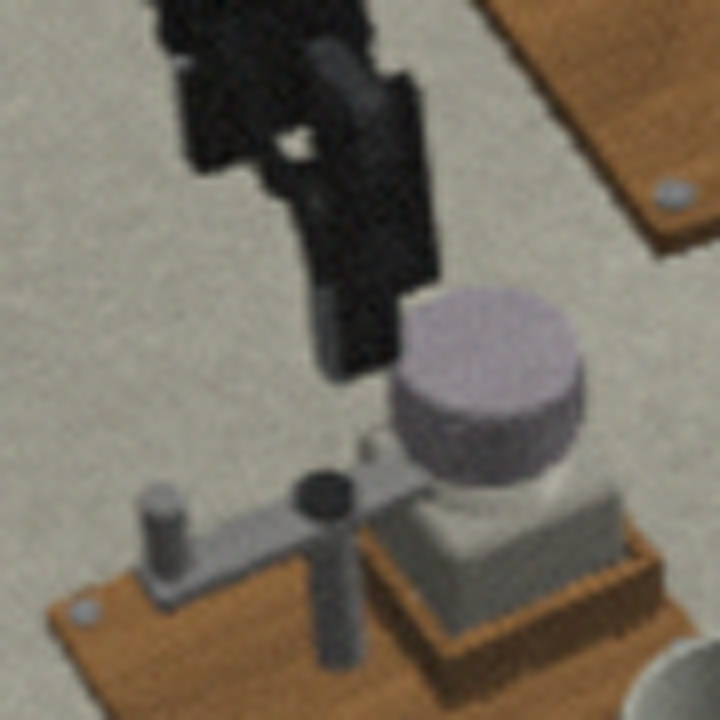

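Turnbutton is closed: peg (crop 165,530), pivot (325,495) and the short end under the cap are on one line. Moving over the cap.

Call:
step_arm --pt "-12 30 0 0 0.009 0 85" --pt "-23.1 58.4 -10 0 0.009 0 85" --pt "-23.1 58.4 -45 0 0.009 0 85" --pt "-23.1 58.4 -45 0 0.009 0 85"

```text
t: 9.15
tcp_pos: [565.3, -69.8, 297.1]
ee_rot: [-1.57, -0.112, 0.126]
ft_force: [0.3, 0.1, 1.2]
opening: 0.991
```

```bash
python3 - <<'E'
from h import *
s=sense(); print(s["tcp_pos"].round(1),s["ft_force"].round(1),s["joint_pos"].round(2),R.from_rotvec(s["ee_rot"]).as_matrix().round(3).tolist())
p=snapshot("scene"); crop(p,(270,235),45,"b6",8)
E
```

```text
[565.3 -69.8 297.1] [0.3 0.1 1.2] [-0.49  0.52  0.71  1.88 -0.41  0.91  0.58] [[0.989, -0.008, -0.151], [0.151, -0.003, 0.989], [-0.009, -1.0, -0.002]]
```

View pics/b6.png

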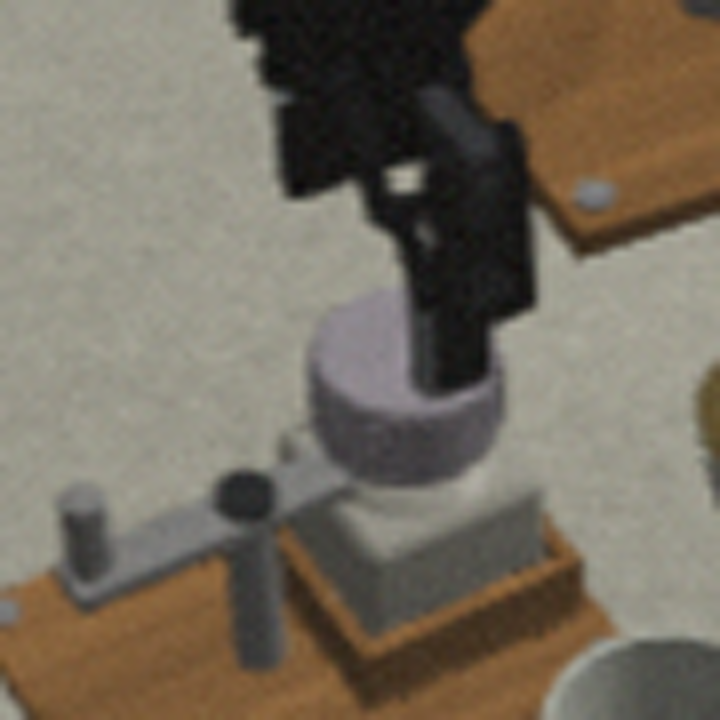

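Call:
step_arm --pt "2.2 3.8 0 0.003 -0.008 0 85" --pt "2.2 3.8 -15 0.003 -0.008 0 85" --pt "2.2 3.8 -30 0.003 -0.008 0 85" --pt "2.2 3.8 -42 0.003 -0.008 0 85" --pt "2.2 3.8 -42 0.003 -0.008 0 85" --pt "2.2 3.8 -42 0.003 -0.008 0 85"

```text
t: 9.95
tcp_pos: [568.3, -66.9, 256.7]
ee_rot: [-1.569, -0.12, 0.117]
ft_force: [0.9, 0.1, 0.9]
opening: 0.998
```

```bash
python3 - <<'E'
from h import *
s=sense(); print(s["tcp_pos"].round(1),s["ft_force"].round(1),s["ft_torque"].round(2),R.from_rotvec(s["ee_rot"]).as_matrix().round(3).tolist())
p=snapshot("scene"); crop(p,(270,235),45,"b7",8)
E
```

```text
[568.3 -66.9 256.7] [0.9 0.1 0.9] [ 0.03  0.   -0.04] [[0.989, 0.002, -0.15], [0.15, -0.001, 0.989], [0.002, -1.0, -0.001]]
```

View pics/b7.png

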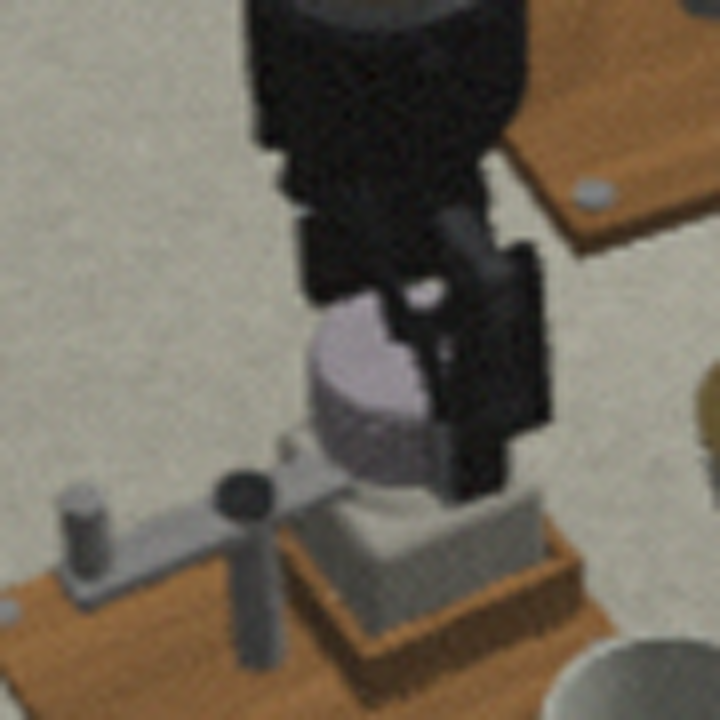

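The near finger (crop 475,440) straddles the cap with a gap. I check its projection against the model, to cancel the camera's calibration error.

```bash
python3 - <<'E'
from h import *
s=sense(); T=s["tcp_pos"]; ex=np.array([.989,.15,0]); ey=np.array([-.15,.989,0])
p=snapshot("scene")
im=cv2.resize(p["image"][190:280,225:315],None,fx=8,fy=8,interpolation=3)
def q(X): return tuple(int(v) for v in (proj(p,X)-[225,190]+.5)*8)
for sg in(1,):
  for a in(42.5,57):
    z=T[2]-160
    pts=[q(T*[1,1,0]+ex*a*sg+ey*b+np.array([0,0,zz])) for b,zz in((-11,z),(11,z),(11,z+25),(-11,z+25))]
    cv2.polylines(im,[np.array(pts)],True,(0,255,255) if a<50 else (0,128,255),1)
for c,col in(((568.3,-66.9),(0,255,0)),):
  for z in(83,113):
    cv2.polylines(im,[np.array([q((c[0]+28*np.cos(t),c[1]+28*np.sin(t),z)) for t in np.linspace(0,6.28,50)])],True,col,1)
cv2.imwrite("pics/b8.png",im[:600])
E
```

```text
(no output)
```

View pics/b8.png

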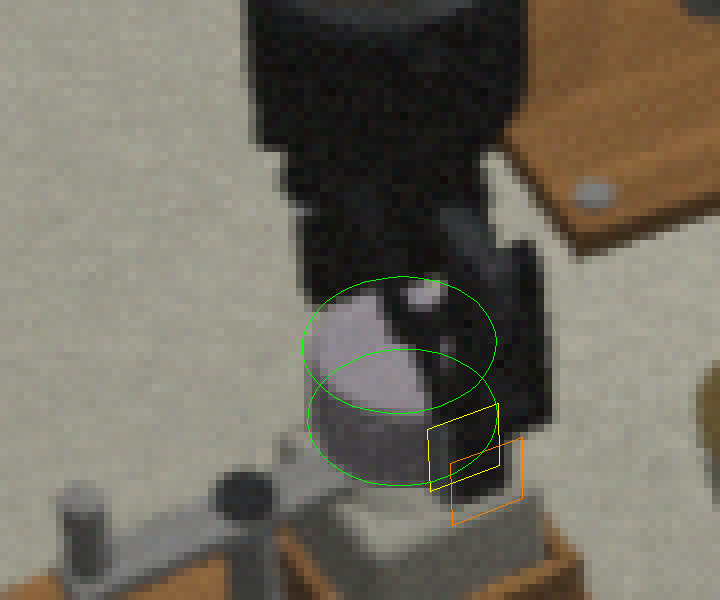

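Call:
step_arm --pt "-0.3 1 -1 0.001 0.002 0 85" --pt "-0.3 1 -1 0.001 0.002 0 60" --pt "-0.3 1 -1 0.001 0.002 0 45" --pt "-0.3 1 -1 0.001 0.002 0 45" --pt "-0.3 1 -1 0.001 0.002 0 45" --pt "-0.3 1 -1 0.001 0.002 0 45" --newtons 80

```text
t: 10.8
tcp_pos: [568.3, -65.9, 256.7]
ee_rot: [-1.567, -0.119, 0.117]
ft_force: [-1.6, 1.0, 6.3]
opening: 0.637
```

```bash
python3 - <<'E'
from h import *
s=sense(); print(s["tcp_pos"].round(1),s["ft_force"].round(1),s["ft_torque"].round(2),s["opening"]*85.4,R.from_rotvec(s["ee_rot"]).as_matrix().round(3).tolist(),s["joint_pos"].round(2))
p=snapshot("scene"); crop(p,(270,235),45,"b9",8)
E
```

```text
[568.3 -65.9 256.7] [-1.6  1.   6.3] [ 0.08  0.37 -0.03] 54.37742435016289 [[0.989, 0.001, -0.15], [0.15, 0.001, 0.989], [0.002, -1.0, 0.001]] [-0.46  0.57  0.67  1.9  -0.47  0.83  0.61]
```

View pics/b9.png

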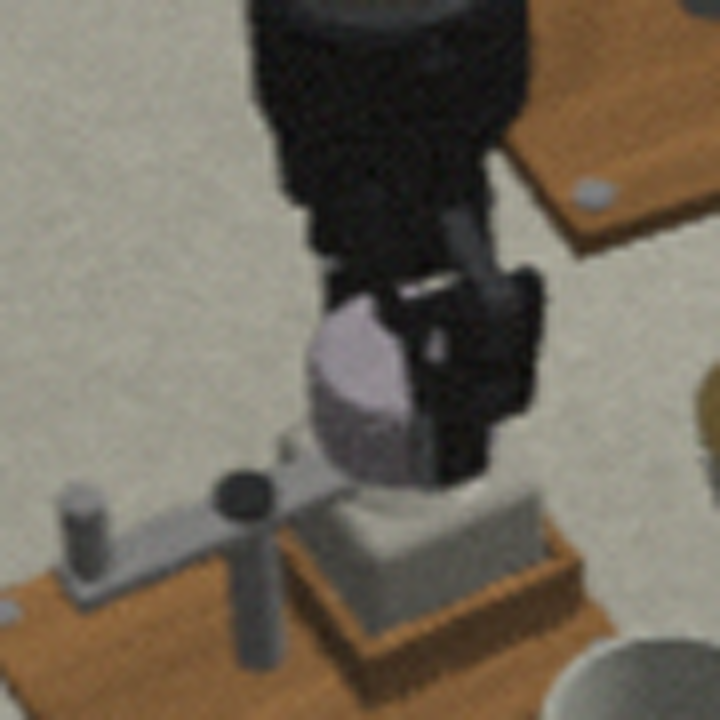

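Gripped at 54.4 (the peg read 12.8 for 14 mm, so this fits 56 mm). Start unscrewing.

Call:
step_arm --pt "0 0 0 0 0 0.07 45" --pt "0 0 0 0 0 0.14 45" --pt "0 0 0 0 0 0.21 45" --pt "0 0 0 0 0 0.28 45" --pt "0 0 0 0 0 0.35 45" --pt "0 0 0 0 0 0.42 45" --pt "0 0 0 0 0 0.42 45" --newtons 80

```text
t: 11.72
tcp_pos: [568.3, -65.8, 256.9]
ee_rot: [-1.523, -0.448, 0.445]
ft_force: [0.1, 1.7, 1.3]
opening: 0.64
```

```bash
cat > st.py <<'E'
from h import *
s=sense(); M=R.from_rotvec(s["ee_rot"]).as_matrix()
print(s["tcp_pos"].round(1),s["ft_force"].round(1),s["ft_torque"].round(2),s["opening"]*85.4,"yaw",np.arctan2(M[1,0],M[0,0]).round(3),"tool",M[:,1].round(3),s["joint_pos"].round(2),s["t"])
E
python3 st.py; python3 - <<'E'
from h import *
p=snapshot("scene"); crop(p,(270,235),45,"b10",8)
E
```

```text
[568.3 -65.8 256.9] [0.1 1.7 1.3] [ 0.33 -0.01 -0.36] 54.632211860253435 yaw 0.569 tool [ 0.001  0.002 -1.   ] [-0.38  0.54  0.55  1.9  -0.39  0.81  0.95] 11.725
```

View pics/b10.png

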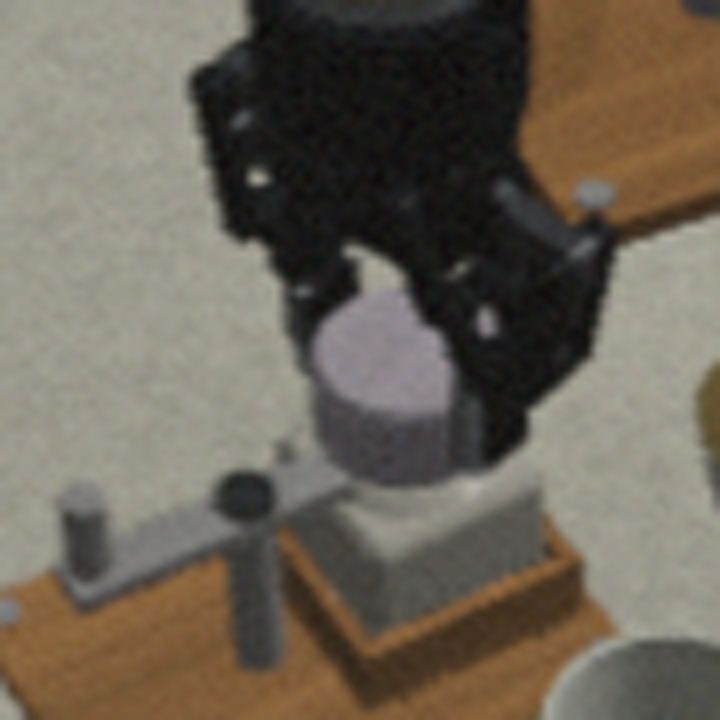

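Call:
step_arm --pt "0 0 0 0 0 0.07 45" --pt "0 0 0 0 0 0.14 45" --pt "0 0 0 0 0 0.21 45" --pt "0 0 0 0 0 0.28 45" --pt "0 0 0 0 0 0.35 45" --pt "0 0 0 0 0 0.42 45" --pt "0 0 0 0 0 0.48 45" --pt "0 0 0 0 0 0.48 45"

```text
t: 12.78
tcp_pos: [568.3, -65.5, 256.9]
ee_rot: [-1.41, -0.816, 0.814]
ft_force: [0.1, 3.0, 1.9]
opening: 0.638
```

```bash
python3 st.py
```

```text
[568.3 -65.5 256.9] [0.1 3.  1.9] [ 0.37  0.02 -0.33] 54.49653489095548 yaw 1.047 tool [ 0.     0.003 -1.   ] [-0.29  0.52  0.43  1.89 -0.3   0.79  1.35] 12.775
```

Call:
step_arm --pt "0 0 0 0 0 0.07 45" --pt "0 0 0 0 0 0.14 45" --pt "0 0 0 0 0 0.2 45" --pt "0 0 0 0 0 0.25 45" --pt "0 0 0 0 0 0.28 45" --pt "0 0 0 0 0 0.28 45"

```text
t: 13.52
tcp_pos: [568.3, -65.5, 256.9]
ee_rot: [-1.312, -1.027, 1.025]
ft_force: [-0.5, 1.7, 2.1]
opening: 0.636
```

```bash
python3 st.py;  python3 - <<'E'
from h import *
p=snapshot("scene"); crop(p,(270,235),45,"b11",8)
E
```

```text
[568.3 -65.5 256.9] [-0.5  1.7  2.1] [ 0.35  0.16 -0.38] 54.326191364533514 yaw 1.326 tool [-0.001  0.003 -1.   ] [-0.24  0.51  0.36  1.89 -0.24  0.79  1.58] 13.525
```

View pics/b11.png

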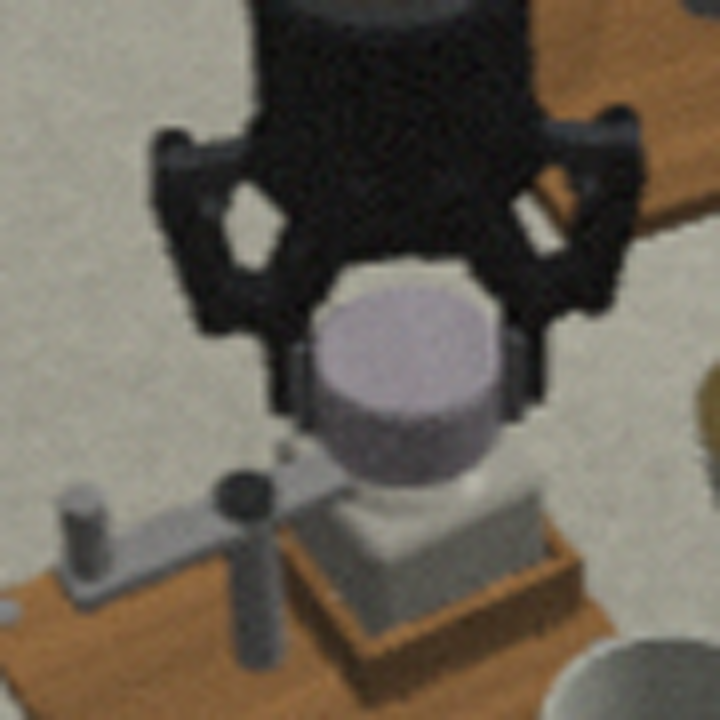

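Turned 1.175 rad, which less the play is about 1.03 on the thread. Test lift by 3 mm, watching the force.

Call:
step_arm --pt "0 0 1 0 0 0 45" --pt "0 0 2 0 0 0 45" --pt "0 0 3 0 0 0 45" --pt "0 0 3 0 0 0 45"

```text
t: 14.08
tcp_pos: [568.1, -65.5, 259.8]
ee_rot: [-1.312, -1.027, 1.026]
ft_force: [-1.0, 0.4, -5.0]
opening: 0.635
```

```bash
python3 st.py
```

```text
[568.1 -65.5 259.8] [-1.   0.4 -5. ] [ 0.07  0.16 -0.14] 54.25613887225308 yaw 1.326 tool [-0.001  0.003 -1.   ] [-0.24  0.5   0.36  1.89 -0.24  0.8   1.58] 14.075
```

Call:
step_arm --pt "0 0 1.5 0 0 0 45" --pt "0 0 3 0 0 0 45" --pt "0 0 4 0 0 0 45" --pt "0 0 4 0 0 0 45"

```text
t: 14.58
tcp_pos: [568.3, -65.7, 264.3]
ee_rot: [-1.313, -1.027, 1.025]
ft_force: [-0.0, 0.5, -0.0]
opening: 0.639
```

```bash
python3 st.py;  python3 - <<'E'
from h import *
p=snapshot("scene"); crop(p,(270,235),45,"b12",8)
E
```

```text
[568.3 -65.7 264.3] [-0.   0.5 -0. ] [-0.05 -0.03 -0.03] 54.60872364174475 yaw 1.326 tool [-0.001  0.003 -1.   ] [-0.24  0.5   0.36  1.88 -0.24  0.8   1.57] 14.575
```

View pics/b12.png

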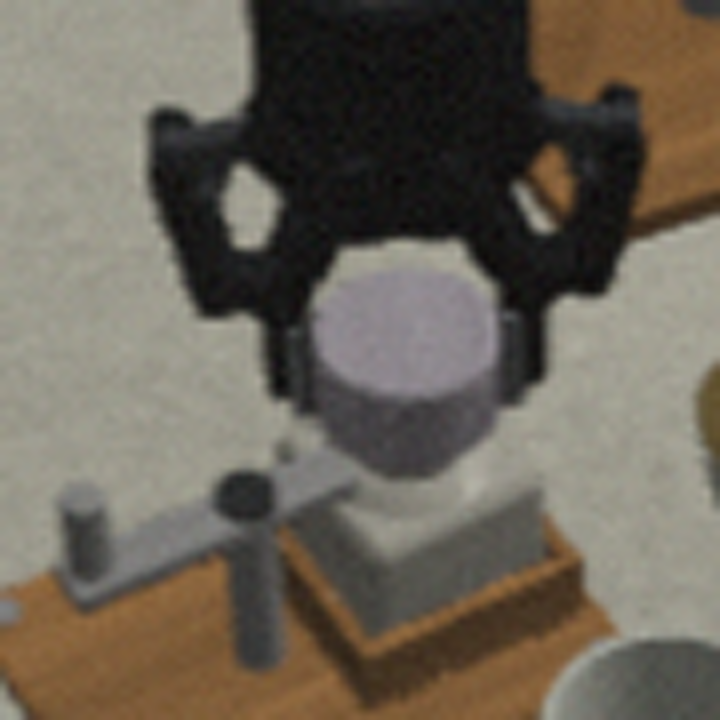

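The cap has come loose (its top moved up to crop y≈270) with no force, while the jar and turnbutton stay. Lift to about 28 mm clear.

Call:
step_arm --pt "0 0 4 0 0 0 45" --pt "0 0 9 0 0 0 45" --pt "0 0 14 0 0 0 45" --pt "0 0 20 0 0 0 45" --pt "0 0 28 0 0 0 45" --pt "0 0 36 0 0 0 45" --pt "0 0 43 0 0 0 45" --pt "0 0 46 0 0 0 45" --pt "0 0 46 0 0 0 45" --pt "0 0 46 0 0 0 45"

```text
t: 15.88
tcp_pos: [568.1, -65.6, 309.9]
ee_rot: [-1.312, -1.027, 1.026]
ft_force: [-0.8, -0.3, -0.5]
opening: 0.643
```

```bash
python3 st.py;  python3 - <<'E'
from h import *
p=snapshot("scene"); crop(p,(270,235),45,"b13",8); cv2.imwrite("pics/s13.png",p["image"])
for t in("cap","jar","thumb_peg"):
    for d in place_of(t,p): print(t,round(d["score"],2),w(p,d["at"]).round(1))
E
```

```text
[568.1 -65.6 309.9] [-0.8 -0.3 -0.5] [-0.02 -0.01 -0.  ] 54.91365538254436 yaw 1.326 tool [-0.001  0.003 -1.   ] [-0.26  0.44  0.38  1.85 -0.21  0.9   1.55] 15.875
cap 0.72 [ 580.1 -118.9   72.4]
cap 0.63 [567.3 -66.9 133.1]
jar 0.85 [570.  -67.5  10.2]
jar 0.49 [ 6.343e+02 -2.386e+02 -3.000e-01]
thumb_peg 0.83 [ 595.5 -164.1  103.9]
thumb_peg 0.74 [402.6 129.4 153.1]
thumb_peg 0.66 [ 280.  -338.   148.7]
```

View pics/b13.png

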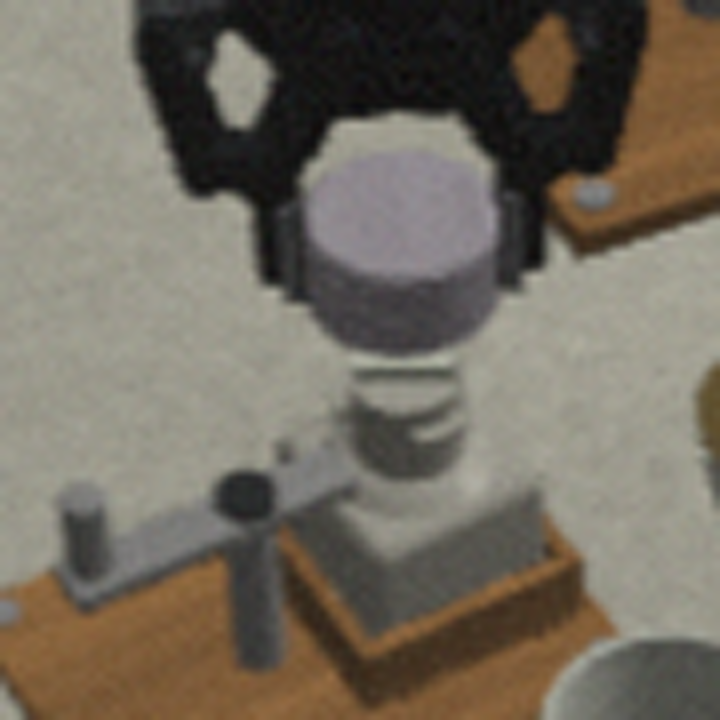

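View pics/s13.png

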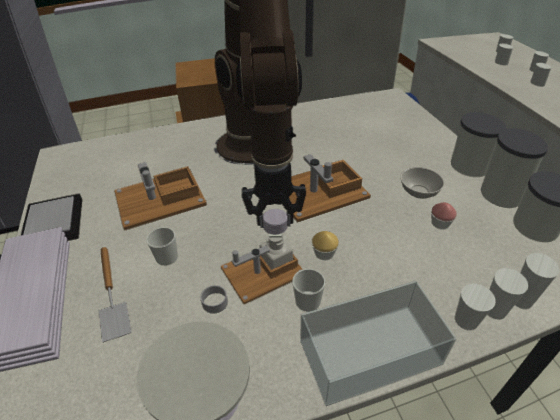

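The cap is held level above the neck (cap centre at crop x≈402, neck at ≈407), with the neck's rim visible below it. The turnbutton is still over the shoulder and nothing else has moved.

```bash
python3 -c "
from station import *
print(job_done())"
```

```text
the job is handed in; nothing more can be done
None
```

The job is done and handed in at about 16 s of the 48 s allowed; `job_done()` reports no verdict.

- **Turnbutton:** I pinched the thumb peg and swung it clockwise to its stop, which pushed back with about 13 N. The pictures show the short end over the jar's shoulder, and it stayed there.
- **Unscrewing:** I gripped the cap with 80 N and turned it 1.175 rad anticlockwise. That is about 1.03 rad on the thread after play, and the torque stayed near 0.35 N m. The torque never dropped to show the threads letting go, so I went by angle and a test lift. The cap rose freely: the force was −5 N at first, then 0.
- **Lift:** I raised the cap straight up 53 mm and am still holding it. Its bottom edge is about 136 mm above the table by the arm's own reading and 133 mm by the network. That is roughly 25 to 28 mm clear of the neck.
- **Final checks:** The tool tilts less than 0.003 rad. The cap is centred over the neck to within about 1 to 2 mm in the picture. By eye, the jar is in its well and the bystanders look where they were.

The detectors also gave some wrong hits, such as a "cap" at the pivot. I ignored these after checking them against the pictures.

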